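# Hang a slotted pendulum on the test stand

## Task

Pick up the pendulum standing on the watchmaker's bench and hang it on the headed stud of the test stand: slide the side slot of its strap plate sideways over the stud, behind the stud's head, until the stud is under the notch, then let the plate down so that the stud is fully home in the notch, and let go so that it hangs still and upright. The stud's height is not known exactly, so feel for it gently (never push on the stand with more than 20 N), do not tip the pendulum over, and leave the other things on the bench where they are.

Things in the scene. Friction and masses are not known exactly. Their poses are not given: they have to be found in the camera images.
- pendulum: Loose pendulum, 168 mm tall, 0.2 to 0.4 kg, standing upright. Origin: centre of underside, z up. Brass bob 34 mm diameter, z 0-45 mm; rod 8 mm diameter to z 79; then a flat steel strap plate in the y-z plane, 8 mm thick (x -4 to 4), y -28 to +40, z 78-133, with a slot open at its +y edge; on top a grip tab, see tab.
- tab (a point): On the pendulum at x 0, y 0, z 153 mm: in the grip tab, a flat tongue 8 mm thick along x, 24 mm wide (y -12 to 12), z 133 to 168 mm. Pinch it from above across x.
- slot (a point): On the pendulum at x 0, y 29, z 105 mm: mid-height of the slot, under the overhang. The slot is 12 mm high (z 99-111 mm) and runs along y from the open +y edge to an end wall at y -6. Its lower jaw ends at y 18; its upper jaw, underside straight at z 111, overhangs to y 40, so it can be landed on the stud from above and guided along it.
- seat (a point): On the pendulum at x 0, y 0, z 117 mm: where the stud's axis lies when home. The notch, y -6 to 6, rises from the slot's inner end to its top at z 121 mm; the slot's end wall is also the notch's -y wall. Axes as the pendulum's.
- stand: Fixed rigid test stand. Origin: underside, below its post; z up. Wooden base 100 x 110 mm, 14 high; steel post 18 x 22 mm to z 158 mm; on its +x face a stud block 26 mm wide, reaching from 30 mm below to 12 mm above the stud's axis. The stud points level along the stand's +x, away from the robot; see stud.
- stud (a point): On the stand at x 36, y 0, z 145 mm: middle of the bare 8 mm pin (x 28-44) between an 18 mm collar and an 18 mm head 5 mm thick; the plate passes sideways (along y) between them with 4 mm play each side. The point marks the lowest setting: the real pin axis lies 0 to 30 mm above it, set anew each time and not measured; x and y are true.
- stake: Bystander: hexagonal steel block with holes, 60 mm across flats, 22 mm high. Origin: centre of underside.
- tin: Bystander: round aluminium parts tin, 66 mm diameter, 28 mm high. Origin: centre of underside.
- driver: Bystander: screwdriver, 130 mm long, lying along its x. Origin: under its middle.
- case: Bystander: small parts case, 52 x 42 mm, 22 mm high. Origin: centre of underside.
There are look-alikes about, which are no part of the job. What is meant by the pendulum is not red, and is the larger of those in its own colour.

How it is judged:
On the way, in this order (a step that is already met when the one before it is completed fails the run):
1. the pendulum is gripped and lifted clear of the bench (height (world z) of pendulum above 0.02 m and contact force between the fingers and pendulum above 0.5 N), for 0.2 s.
2. the stud is home in the notch and carries load (x of seat in the frame of stud between -0.007 and 0.007 m and y of seat in the frame of stud between -0.005 and 0.005 m and z of seat in the frame of stud between -0.003 and 0.033 m and contact force between pendulum and stand above 1 N), for 0.2 s.
At the end, for the whole second after the job is handed in: Pendulum hanging by its notch, released, at rest: seat point within 7 mm of the stud point along the stud, 5 mm across it, and 3 mm below to 33 mm above it (the range of settings); over 1 N of weight on the stand; within 0.12 rad of upright; under 0.03 m/s and 0.3 rad/s (all of step 2 and angle between pendulum's own z axis and vertical below 0.12 rad and linear speed of pendulum below 0.03 m/s and angular speed of pendulum below 0.3 rad/s); the robot touches nothing.
It fails at once if the stand or its stud is pushed with more than 20 N (contact force between anything else and stand above 20 N).
It fails at once if the pendulum is tipped over (angle between pendulum's own z axis and vertical above 0.6 rad).
It fails at once if a bystander is moved more than 20 mm (distance of any of stake, tin, driver, case from where it was at the start of the episode above 0.02 m).
It also fails if it takes over 56 s, if anything falls off the work surface, if the arm or the gripper's body presses on something with over 40 N, if the wrist force passes 120 N, or if a joint passes its speed limit or range.

## Robot

A 6-joint arm with a two-finger parallel gripper is mounted at the origin on the work surface. World frame = base frame: x ahead of the robot, y to its left, z up, the work surface at z = 0. Lengths are in m, angles in rad, forces in N, time in s.
With the tool pointing down it reaches from about 0.4 to 0.825 m from the base axis. Payload 7 kg.
Tool frame: the origin (TCP) lies at the centre of the arm's flange, where the gripper is bolted on; the fingertips stand 178 mm ahead of it and the grasp point (between the pads) lies 159 mm ahead of it; z points along the fingers, y is the direction in which the jaws open and shut (so a half turn about z gives the same grasp; the last joint's range is limited). The gripper opens to 88 mm and grips with 3 to 60 N. Pads are 19 mm wide; open, the fingers measure 130 mm over their backs; the gripper's body (78 mm by 193 mm) begins 47 mm behind the grasp point.
Start: joints at [1.433, 0.359, 0.012, 0, -1.224, -0.288], TCP at [0.279, 0.615, 0.405] pointing down, gripper open.
Joint ranges: [-3.07, 3.07], [-1.43, 2.12], [-1.02, 1.25], [-3.03, 1.67], [-3.05, -0], [-3.03, 3.03]. Speed limits (rad/s): [2.39, 2.39, 3.01, 3.14, 3.14, 3.14].

## Interface

Orientations are given as [roll, pitch, yaw] about the fixed x, y, z axes, in that order (R = Rz(yaw) Ry(pitch) Rx(roll)).
In Python, from station import * gives the robot as it stands.
- The arm moves only by the tool send_rows, never from a script. Its argument "motion" is a list of rows, each an object with "offset": the shift along the tool's x, y, z in cm, a list of three; "turn": the turn about the tool's z in degrees. In form: [{"offset": [x, y, z], "turn": turn}, ...]. A call has 1 to 8 rows; each row is the pose to reach, as a shift and turn from the pose commanded when the call began, along the tool's axes at that moment; what a row does not reach only later rows make up. A row lasts 1/10 s, in which the tool goes at most 50 mm and 8.59 degrees, less where a joint would pass 70% of its speed; a pose out of reach is approached as far as the arm can. A call with a gripper value outside its range is refused whole. "hand" is the opening, from -1 (shut) to 1 (fully open), set as the call begins (left out, the last holds). The fingers move at their own pace and stop on an object; "squeeze" is the grip in N (left out, the last holds). Time passes only in rows, so rows that repeat a pose let the fingers close. It gives the time, the measured TCP pose, the force and the opening at its end, in the units of the state.
- get_state(): the state, without advancing time (a new reading comes with each control period).
- grab_frame(name): name is "side" or "top"; returns a dict with "frame" (420x560x3 uint8, blue, green, red), "range_z" (420x560 float32, m along the optical axis (not along the pixel's ray), 0 where there is no reading), "vertical_fov" (degrees; the focal length in pixels is half the picture's height over the tangent of half this angle, whatever the lens; pixels are square), "cx", "cy" (the principal point, pixels), "k1" (the pictures are not rectified: a ray, as slopes to the right and down, at radius r is drawn at 1 + k1 r^2 times it, then the intrinsics apply), "cam_to_world" (4x4, takes a point from camera to world coordinates). Camera axes: x right, y up, looking along -z (the intrinsics and any distortion apply to the point x, -y, -z); pixel columns grow to the right and rows downward; lengths in m; the calibration is good to about 2 mm. A picture is of the moment at which its call begins.
- job_done(): hands the job in, once; it reports no verdict.
The state is a dict: "t": time; "q": joint angles; "qd": joint speeds; "joint_efforts": joint torques, N m; "eef_pos": TCP position; "ee_rot": TCP orientation; "force": force on the tool from outside, world axes, zero at the start; "moment": the same for the moment, N m; "width": finger opening in m.
Only numpy, scipy, OpenCV 4.12 (cv2) and the standard library are available. Lean on these libraries where they do the work, as an engineer would, in place of code of your own. Each camera call takes 0.05 s, during which the arm holds its last target. There are 200 camera calls.

## Working session

There is one attempt and no reset: what is moved stays moved. The work goes in short steps, Python scripts to look and compute and a tool call to move; the robot and the scene stay as the last step left them, time stands still between calls to the robot, and variables do not carry over. Pictures are saved under pics/ and viewed, about 8 in all and at most 12, crops included, and the job is handed in when it is done.

Besides the shell and the picture viewer there is one more tool, called by a JSON object that holds its "name" and its "arguments", one argument or row to a line. send_rows: Moves the arm, as the interface text tells. Its arguments: {"type":"object","properties":{"motion":{"type":"array"},"hand":{"type":"number"},"squeeze":{"type":"number"}},"required":["motion"]}

```bash
ls && mkdir -p pics
cat > h.py <<'E'
from station import *
import numpy as np, cv2
def grab(n):
    f=grab_frame(n); return f
def K(f):
    h=f["frame"].shape[0]; fl=h/2/np.tan(np.radians(f["vertical_fov"])/2)
    return fl
def slopes(f,u,v):
    fl=K(f); a=(np.asarray(u,float)-f["cx"])/fl; b=(np.asarray(v,float)-f["cy"])/fl
    x,y=a.copy(),b.copy()
    for _ in range(20):
        s=1+f["k1"]*(x*x+y*y); x,y=a/s,b/s
    return x,y
def cloud(f):
    v,u=np.mgrid[0:420,0:560]; x,y=slopes(f,u,v); z=f["range_z"]
    T=np.array(f["cam_to_world"]); P=np.stack([x*z,-y*z,-z],-1)
    return P@T[:3,:3].T+T[:3,3]
def project(f,p):
    T=np.array(f["cam_to_world"]); c=(np.asarray(p)-T[:3,3])@T[:3,:3]
    x=c[...,0]/-c[...,2]; y=-c[...,1]/-c[...,2]; s=1+f["k1"]*(x*x+y*y); fl=K(f)
    return np.stack([x*s*fl+f["cx"],y*s*fl+f["cy"]],-1)
E
python3 - <<'E'
from h import *
print(get_state())
for n in("side","top"):
    f=grab(n); cv2.imwrite(f"pics/{n}0.png",f["frame"]); np.savez(f"{n}0.npz",**f)
    print(n,f["vertical_fov"],f["cx"],f["cy"],f["k1"],np.round(f["cam_to_world"],3).tolist(),(f["range_z"]>0).mean())
E
```

```text
pics
{'t': 0.0, 'q': array([ 1.43307666e+00,  3.59394035e-01,  1.10688003e-02, -3.65697773e-04,
       -1.22409887e+00, -2.88098270e-01]), 'qd': array([ 0.00021945, -0.00162436,  0.00237372,  0.00034588,  0.00023882,
        0.00081916]), 'joint_efforts': array([-7.85475295e-04, -5.82718956e+01,  2.93055832e+01,  6.99716449e+00,
        6.88796034e-03, -1.61645589e-04]), 'eef_pos': array([0.27873856, 0.6145486 , 0.40371934]), 'ee_rot': array([ 3.13993427e+00, -1.32937277e-04, -4.25942369e-01]), 'force': array([-0.78459107,  0.19456999,  0.08155796]), 'moment': array([0.05324269, 0.01058539, 0.0171862 ]), 'width': 0.08766021859997475}
side 50.56049262368624 275.2501923986952 201.77726472224498 -0.0015277908240580841 [[0.806, 0.414, -0.422, 0.068], [-0.591, 0.569, -0.572, -0.756], [0.003, 0.711, 0.704, 0.908], [0.0, 0.0, 0.0, 1.0]] 0.9961479591836735
top 50.22569527414184 278.37950854936906 197.55950552812592 -0.0047656685277216 [[-0.014, 0.997, -0.074, 0.499], [-1.0, -0.013, 0.016, -0.067], [0.015, 0.074, 0.997, 1.154], [0.0, 0.0, 0.0, 1.0]] 0.9960459183673469
```

View pics/side0.png

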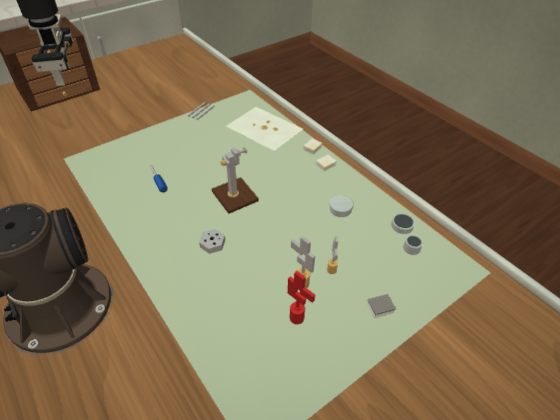

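View pics/top0.png

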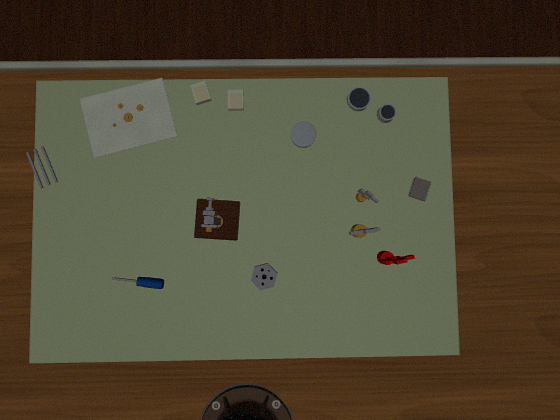

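The side view shows the red pendulum at (297,300), the larger brass one behind it at (304,262), and a smaller brass one at (333,255). The stand is at (234,180). In the top view the larger brass pendulum is at (362,231), the small one at (367,196) and the stand at (215,218).

Run:
```python
from h import *
F={n:dict(np.load(f"{n}0.npz")) for n in("side","top")}
C={n:cloud(F[n]) for n in F}
for n in F: print(n,'bench z',np.median(C[n][(np.abs(C[n][...,2])<.02)][:,2]))
boxes={'side':[(285,340,225,330,'pend'),(205,262,140,215,'stand')],'top':[(340,385,222,245,'big'),(350,385,184,206,'small'),(370,420,248,268,'red'),(190,245,190,245,'stand')]}
for n in F:
  for (a,b,c,d,l) in boxes[n]:
    P=C[n][c:d,a:b].reshape(-1,3); I=F[n]["frame"][c:d,a:b].reshape(-1,3).astype(int)
    print(n,l)
    for lo,hi in((.02,.05),(.08,.1),(.1,.125),(.125,.14),(.14,.15),(.15,.166),(.166,.18),(.18,.2),(.2,.23)):
      nr=(I[:,2]-np.maximum(I[:,0],I[:,1])<70)
      m=(P[:,2]>lo)&(P[:,2]<hi)&(nr if l!='red' else True)
      if m.sum()>1:
        q=P[m]; c0=q.mean(0); w,V=np.linalg.eigh(np.cov(q[:,:2].T)) if m.sum()>3 else (0,np.zeros((2,2)))
        print(lo,hi,m.sum(),'c',np.round(c0,3),'min',np.round(q.min(0),3),'max',np.round(q.max(0),3),'ang',np.round(np.degrees(np.arctan2(V[1,1],V[0,1]))))
a=cv2.resize(F['side']['frame'][225:330,270:350],None,fx=5,fy=5,interpolation=cv2.INTER_CUBIC)
b=cv2.resize(F['side']['frame'][140:215,205:262],None,fx=6,fy=6,interpolation=cv2.INTER_CUBIC)
c=np.zeros((530,760,3),np.uint8); c[:525,:400]=a; c[:450,410:752]=b
cv2.imwrite('pics/crop1.png',c)
```

```text
side bench z 0.0017220679504884595
top bench z 0.0020369890137303948
side pend
0.02 0.05 173 c [ 0.536 -0.301  0.036] min [ 0.429 -0.37   0.02 ] max [ 0.593 -0.269  0.05 ] ang -174.0
0.08 0.1 160 c [ 0.517 -0.301  0.092] min [ 0.43  -0.371  0.08 ] max [ 0.594 -0.269  0.1  ] ang 179.0
0.1 0.125 172 c [ 0.509 -0.296  0.114] min [ 0.429 -0.392  0.1  ] max [ 0.589 -0.248  0.125] ang -172.0
0.125 0.14 147 c [ 0.49  -0.29   0.132] min [ 0.426 -0.393  0.125] max [ 0.579 -0.248  0.14 ] ang 70.0
0.14 0.15 29 c [ 0.489 -0.294  0.145] min [ 0.432 -0.364  0.141] max [ 0.502 -0.276  0.15 ] ang 53.0
0.15 0.166 61 c [ 0.489 -0.296  0.158] min [ 0.431 -0.365  0.15 ] max [ 0.502 -0.275  0.166] ang 53.0
0.166 0.18 43 c [ 0.487 -0.297  0.169] min [ 0.422 -0.364  0.166] max [ 0.501 -0.276  0.172] ang -136.0
side stand
0.02 0.05 71 c [0.522 0.063 0.034] min [0.486 0.022 0.02 ] max [0.537 0.082 0.05 ] ang 83.0
0.08 0.1 49 c [0.522 0.065 0.091] min [0.516 0.057 0.08 ] max [0.532 0.084 0.1  ] ang 120.0
0.1 0.125 55 c [0.523 0.064 0.112] min [0.516 0.056 0.1  ] max [0.535 0.081 0.125] ang 135.0
0.125 0.14 58
[... 2182 characters left out ...]
ax [ 0.435 -0.34   0.173] ang 103.0
top stand
0.02 0.05 34 c [0.531 0.06  0.024] min [0.485 0.024 0.02 ] max [0.574 0.118 0.049] ang -152.0
0.08 0.1 9 c [0.524 0.063 0.092] min [0.517 0.06  0.08 ] max [0.533 0.074 0.1  ] ang 150.0
0.1 0.125 10 c [0.525 0.061 0.112] min [0.517 0.06  0.101] max [0.533 0.062 0.121] ang 174.0
0.125 0.14 17 c [0.522 0.061 0.135] min [0.503 0.056 0.125] max [0.541 0.069 0.139] ang 172.0
0.14 0.15 63 c [0.511 0.072 0.147] min [0.501 0.057 0.14 ] max [0.543 0.088 0.15 ] ang 124.0
0.15 0.166 179 c [0.538 0.07  0.159] min [0.507 0.056 0.15 ] max [0.574 0.09  0.166] ang 174.0
0.166 0.18 57 c [0.544 0.071 0.168] min [0.536 0.059 0.166] max [0.573 0.083 0.174] ang -177.0
```

View pics/crop1.png

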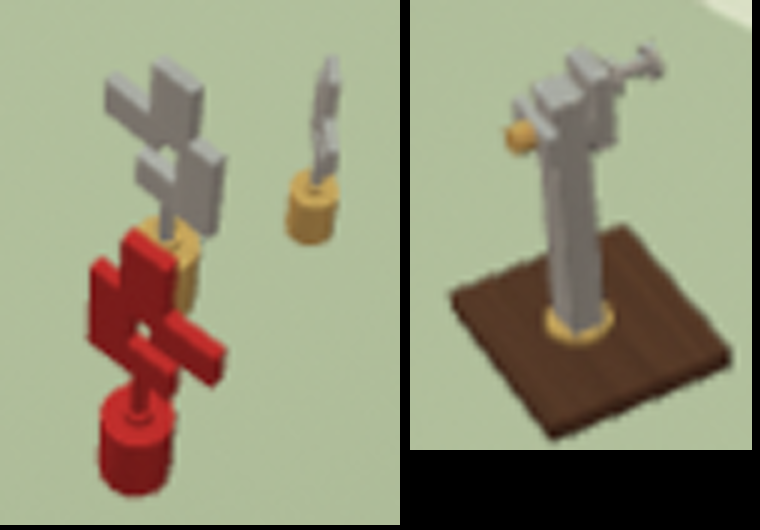

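The crop shows the big pendulum's overhang jaw pointing along +y, with the plate's short edge at −y. On the stand the stud points to +x, at about (640,65) in the crop, and the head can be seen.

```bash
cat >> h.py <<'E'
def onplane(f,uv,z):
    uv=np.asarray(uv,float).reshape(-1,2); x,y=slopes(f,uv[:,0],uv[:,1]); T=np.array(f["cam_to_world"])
    d=np.stack([x,-y,-np.ones_like(x)],-1)@T[:3,:3].T; return T[:3,3]+d*((z-T[2,3])/d[:,2])[:,None]
E
python3 - <<'E'
from h import *
F={n:dict(np.load(f"{n}0.npz")) for n in("side","top")}
for n,(a,b,c,d) in {'top':(185,250,185,250),'side':(200,270,170,220)}.items():
    f=F[n]; I=f["frame"].astype(int); m=np.zeros((420,560),np.uint8)
    m[c:d,a:b]=((I.max(2)<80)&(I[...,1]<I[...,2]+5))[c:d,a:b]
    cs,_=cv2.findContours(m,cv2.RETR_EXTERNAL,cv2.CHAIN_APPROX_NONE); k=cv2.convexHull(max(cs,key=cv2.contourArea)).reshape(-1,2)
    p=onplane(f,k,.014)[:,:2].astype(np.float32)
    print(n,'base',cv2.minAreaRect(p*1000))
for n in F:
    f=F[n];C=cloud(f)
    # stud: pixels beyond the block, high
    m=(C[...,2]>.135)&(np.abs(C[...,1]-.065)<.05)&(C[...,0]>.535)&(C[...,0]<.60)
    P=C[m]; 
    for x0 in np.arange(.535,.59,.005):
        q=P[(P[:,0]>=x0)&(P[:,0]<x0+.005)]
        if len(q): print(n,round(x0,3),len(q),'y',np.round([q[:,1].min(),q[:,1].mean(),q[:,1].max()],4),'z',np.round([q[:,2].min(),q[:,2].max()],4))
f=F['top'];C=cloud(f)
for lo,hi,z in((.164,.18,.168),(.128,.139,.133)):
    m=np.zeros((420,560),np.uint8); m[222:245,340:385]=((C[...,2]>lo)&(C[...,2]<hi))[222:245,340:385]
    v,u=np.nonzero(m); p=onplane(f,np.c_[u,v],z)[:,:2]; print(cv2.minAreaRect((p*1000).astype(np.float32)),p.mean(0))
    for y in np.arange(-.32,-.24,.01):
        q=p[(p[:,1]>=y)&(p[:,1]<y+.01)]
        if len(q):print(round(y,3),len(q),np.round(q[:,0].mean(),4))
E
```

```text
top base ((532.193115234375, 71.3089599609375), (111.32196044921875, 102.93916320800781), 85.60185241699219)
side base ((499.88739013671875, 42.6869010925293), (73.85430145263672, 139.39657592773438), 39.70222854614258)
side 0.535 39 y [0.055  0.0646 0.0824] z [0.1361 0.1695]
side 0.54 25 y [0.0531 0.0631 0.0809] z [0.1368 0.1708]
side 0.545 10 y [0.0568 0.0644 0.0798] z [0.1362 0.1691]
side 0.55 9 y [0.0596 0.0658 0.0755] z [0.1542 0.1667]
side 0.555 3 y [0.0636 0.0667 0.0717] z [0.1571 0.1594]
side 0.56 5 y [0.0652 0.0683 0.0701] z [0.1542 0.1597]
side 0.565 10 y [0.0573 0.0637 0.0678] z [0.1528 0.1631]
side 0.57 12 y [0.0586 0.0659 0.075 ] z [0.1529 0.1648]
top 0.535 26 y [0.0576 0.0682 0.0828] z [0.1366 0.174 ]
top 0.54 41 y [0.0575 0.0692 0.083 ] z [0.1393 0.1718]
top 0.545 19 y [0.0621 0.0707 0.0826] z [0.1574 0.1704]
top 0.55 14 y [0.062  0.07   0.0769] z [0.1584 0.1669]
top 0.555 8 y [0.0665 0.0696 0.0732] z [0.1571 0.1618]
top 0.56 9 y [0.0662 0.0684 0.0706] z [0.1568 0.1644]
top 0.565 9 y [0.0601 0.0662 0.0712] z [0.1553 0.1638]
top 0.57 16 y [0.0595 0.0668 0.075 ] z [0.1582 0.1681]
((496.718994140625, -285.8025817871094), (8.064451217651367, 24.769046783447266), 7.239502906799316) [ 0.49700397 -0.28640811]
-0.3 15 0.4979
-0.29 16 0.4967
-0.28 11 0.4963
((495.9665832519531, -279.4294738769531), (8.025299072265625, 68.16250610351562), 7.2421464920043945) [ 0.49481166 -0.26931749]
-0.32 7 0.5004
-0.31 3 0.4998
-0.3 1 0.5022
-0.29 1 0.5002
-0.28 9 0.4945
-0.27 15 0.4945
-0.26 19 0.4927
-0.25 7 0.4922
```

```bash
cat >> h.py <<'E'
def to(x,y,z,yaw_deg,s=None):
    "offset cm / turn for TCP target (tool pointing down), from the present measured pose"
    s=s or get_state(); R=cv2.Rodrigues(np.zeros(3))[0]
    from scipy.spatial.transform import Rotation as Ro
    R=Ro.from_euler('xyz',s['ee_rot']).as_matrix(); o=R.T@(np.array([x,y,z])-s['eef_pos'])*100
    t=-(yaw_deg-np.degrees(s['ee_rot'][2])); print('offset',np.round(o,2),'turn',round(t,2))
def st():
    s=get_state(); print(round(s['t'],2),np.round(s['eef_pos'],4),np.round(np.degrees(s['ee_rot']),2),'F',np.round(s['force'],2),'M',np.round(s['moment'],2),'w',round(s['width'],4))
E
python3 - <<'E'
from h import *
to(.5,.2,.43,-60); to(.4967,-.2858,.43,-82.8)
f=dict(np.load("top0.npz"));C=cloud(f)
m=(C[...,2]>.13)&(np.abs(C[...,1]-.067)<.03)&(C[...,0]>.53)&(C[...,0]<.60)
v,u=np.nonzero(m)
for r in np.unique(v):
    k=u[v==r]; print(r,k.min(),k.max(),np.round(onplane(f,[[k.mean(),r-.5]],.154)[0,:2],4),np.round(C[r,k,2].max(),4))
E
```

```text
offset [37.28 28.62 -2.57] turn 35.6
offset [57.05 73.   -2.5 ] turn 58.4
198 207 214 [0.5753 0.068 ] 0.1681
199 207 214 [0.573  0.0681] 0.1661
200 209 214 [0.5708 0.0658] 0.1619
201 209 211 [0.5686 0.0692] 0.1638
202 209 211 [0.5663 0.0692] 0.1644
203 209 211 [0.5641 0.0692] 0.1599
204 209 211 [0.5619 0.0692] 0.1629
205 208 211 [0.5596 0.0703] 0.1603
206 208 211 [0.5574 0.0703] 0.1618
207 206 211 [0.5552 0.0726] 0.1667
208 206 213 [0.5529 0.0703] 0.1669
209 206 213 [0.5507 0.0703] 0.1656
210 203 213 [0.5485 0.0737] 0.1704
211 203 215 [0.5463 0.0715] 0.1718
212 203 216 [0.544  0.0704] 0.1704
213 203 216 [0.5418 0.0704] 0.1683
214 203 216 [0.5395 0.0704] 0.174
215 205 216 [0.5373 0.0682] 0.1698
216 204 213 [0.5351 0.0726] 0.1602
217 204 215 [0.5329 0.0704] 0.1632
```

{"name": "send_rows", "arguments": {
  "motion": [
    {"offset": [9, 7, -2.5], "turn": 8},
    {"offset": [14, 11, -2.5], "turn": 16},
    {"offset": [18, 14, -2.5], "turn": 24},
    {"offset": [22, 17, -2.5], "turn": 32},
    {"offset": [26, 20, -2.5], "turn": 35.6},
    {"offset": [30, 23, -2.5], "turn": 35.6},
    {"offset": [34, 26, -2.5], "turn": 35.6},
    {"offset": [37.3, 28.6, -2.5], "turn": 35.6}
  ],
  "hand": 1,
  "squeeze": 30
}}

```text
t: 0.9
eef_pos: [0.4669, 0.2614, 0.4292]
ee_rot: [-3.142, 0.0, -1.047]
force: [1.0, 1.3, -0.7]
width: 0.0879
```

```bash
python3 -c "
from h import *
st();to(.4967,-.2858,.43,-82.8)"
```

```text
0.9 [0.4669 0.2614 0.4292] [-1.800e+02  1.000e-02 -5.998e+01] F [ 1.02  1.27 -0.67] M [ 0.15 -0.23  0.06] w 0.0879
offset [48.87 24.8  -0.08] turn 22.82
```

{"name": "send_rows", "arguments": {
  "motion": [
    {"offset": [48.9, 24.8, 0], "turn": 22.8},
    {"offset": [48.9, 24.8, 0], "turn": 22.8},
    {"offset": [48.9, 24.8, 0], "turn": 22.8},
    {"offset": [48.9, 24.8, 0], "turn": 22.8},
    {"offset": [48.9, 24.8, 0], "turn": 22.8},
    {"offset": [48.9, 24.8, 0], "turn": 22.8},
    {"offset": [48.9, 24.8, 0], "turn": 22.8},
    {"offset": [48.9, 24.8, 0], "turn": 22.8}
  ]
}}

```text
t: 1.7
eef_pos: [0.4877, -0.1381, 0.4293]
ee_rot: [-3.141, 0.0, -1.445]
force: [2.1, -0.5, 0.4]
width: 0.0877
```

```bash
python3 -c "
from h import *
st();to(.4967,-.2858,.43,-82.8)"
```

```text
1.7 [ 0.4877 -0.1381  0.4293] [-1.7998e+02  1.0000e-02 -8.2780e+01] F [ 2.14 -0.51  0.4 ] M [ 0.13 -0.23  0.03] w 0.0877
offset [14.77  0.96 -0.07] turn 0.02
```

{"name": "send_rows", "arguments": {
  "motion": [
    {"offset": [4.8, 0.3, 0], "turn": 0},
    {"offset": [9, 0.6, 0], "turn": 0},
    {"offset": [13, 0.9, 0], "turn": 0},
    {"offset": [14.5, 0.9, 0], "turn": 0},
    {"offset": [14.5, 0.9, 0], "turn": 0},
    {"offset": [14.5, 0.9, 0], "turn": 0},
    {"offset": [14.5, 0.9, 0], "turn": 0}
  ]
}}

```text
t: 2.4
eef_pos: [0.4975, -0.2801, 0.4292]
ee_rot: [3.142, 0.0, -1.444]
force: [-0.4, 0.1, -0.4]
width: 0.0876
```

```bash
python3 -c "
from h import *
f=grab('side'); cv2.imwrite('pics/side1.png',cv2.resize(f['frame'][150:330,220:400],None,fx=3,fy=3))
st();to(.4967,-.2858,.316,-82.8)"
```

```text
2.45 [ 0.4975 -0.28    0.4294] [-179.98    0.    -82.72] F [-0.08 -0.56  0.18] M [ 0.08 -0.06 -0.05] w 0.0878
offset [ 0.57  0.16 11.34] turn 0.08
```

View pics/side1.png

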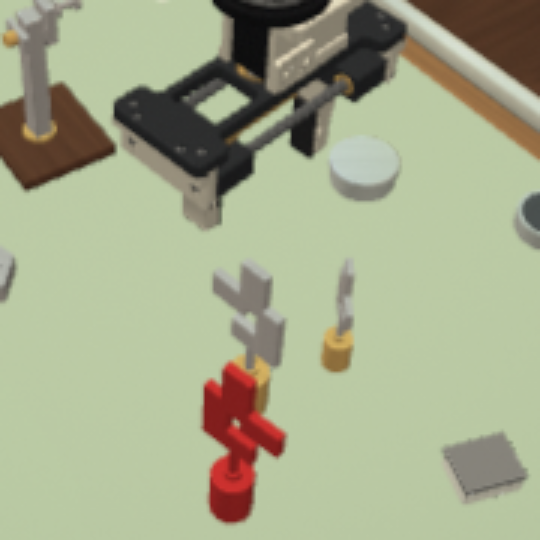

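The gripper is above the pendulum, with its jaws spread along x and straddling the tab at crop (255,275). Nothing stands in the way of the descent.

{"name": "send_rows", "arguments": {
  "motion": [
    {"offset": [0.6, 0.1, 3], "turn": 0},
    {"offset": [0.6, 0.1, 6], "turn": 0},
    {"offset": [0.6, 0.1, 9], "turn": 0},
    {"offset": [0.6, 0.1, 10.5], "turn": 0},
    {"offset": [0.6, 0.1, 11.3], "turn": 0},
    {"offset": [0.6, 0.1, 11.3], "turn": 0},
    {"offset": [0.6, 0.1, 11.3], "turn": 0},
    {"offset": [0.6, 0.1, 11.3], "turn": 0}
  ]
}}

```text
t: 3.25
eef_pos: [0.4977, -0.287, 0.3175]
ee_rot: [-3.14, -0.001, -1.445]
force: [0.1, 0.4, -0.9]
width: 0.0879
```

{"name": "send_rows", "arguments": {
  "motion": [
    {"offset": [0, 0, 0], "turn": 0},
    {"offset": [0, 0, 0], "turn": 0},
    {"offset": [0, 0, 0], "turn": 0},
    {"offset": [0, 0, 0], "turn": 0},
    {"offset": [0, 0, 0], "turn": 0},
    {"offset": [0, 0, 0], "turn": 0},
    {"offset": [0, 0, 0], "turn": 0},
    {"offset": [0, 0, 0], "turn": 0}
  ],
  "hand": -1,
  "squeeze": 30
}}

```text
t: 4.05
eef_pos: [0.4973, -0.2871, 0.3162]
ee_rot: [3.142, 0.0, -1.445]
force: [0.5, -0.5, -0.1]
width: 0.0295
```

```bash
python3 -c "
from h import *
st()"
```

```text
4.05 [ 0.4973 -0.2871  0.3162] [180.     0.   -82.79] F [ 0.55 -0.47 -0.12] M [ 0.05 -0.03  0.02] w 0.0295
```

Still closing.

{"name": "send_rows", "arguments": {
  "motion": [
    {"offset": [0, 0, 0], "turn": 0},
    {"offset": [0, 0, 0], "turn": 0},
    {"offset": [0, 0, 0], "turn": 0},
    {"offset": [0, 0, 0], "turn": 0},
    {"offset": [0, 0, 0], "turn": 0},
    {"offset": [0, 0, 0], "turn": 0}
  ]
}}

```text
t: 4.65
eef_pos: [0.4972, -0.2871, 0.3162]
ee_rot: [3.141, 0.0, -1.445]
force: [0.4, 0.1, -0.3]
width: 0.0078
```

{"name": "send_rows", "arguments": {
  "motion": [
    {"offset": [0, 0, -0.5], "turn": 0},
    {"offset": [0, 0, -1.5], "turn": 0},
    {"offset": [0, 0, -3], "turn": 0},
    {"offset": [0, 0, -6], "turn": 0},
    {"offset": [0, 0, -9], "turn": 0},
    {"offset": [0, 0, -12], "turn": 0},
    {"offset": [0, 0, -12], "turn": 0},
    {"offset": [0, 0, -12], "turn": 0}
  ]
}}

```text
t: 5.45
eef_pos: [0.497, -0.287, 0.4369]
ee_rot: [-3.14, 0.0, -1.445]
force: [-0.4, 0.5, -4.1]
width: 0.0078
```

```bash
python3 -c "
from h import *
st();to(.5615,-.03,.436,-94.4)"
```

```text
5.45 [ 0.497  -0.287   0.4369] [-179.91    0.    -82.81] F [-0.42  0.5  -4.1 ] M [ 0.18  0.01 -0.05] w 0.0078
offset [-24.69  -9.62   0.11] turn 11.59
```

```bash
python3 -c "
from h import *
to(.5556,-.007,.436,-94.4)"
```

```text
offset [-27.04  -9.32   0.11] turn 11.59
```

{"name": "send_rows", "arguments": {
  "motion": [
    {"offset": [-3, -1, 0], "turn": 2},
    {"offset": [-7, -2.5, 0], "turn": 5},
    {"offset": [-11, -4, 0], "turn": 8},
    {"offset": [-15, -5.3, 0], "turn": 10},
    {"offset": [-19, -6.6, 0], "turn": 11.6},
    {"offset": [-23, -8, 0], "turn": 11.6},
    {"offset": [-26, -9, 0], "turn": 11.6},
    {"offset": [-27, -9.3, 0], "turn": 11.6}
  ]
}}

```text
t: 6.25
eef_pos: [0.5557, -0.0049, 0.4346]
ee_rot: [3.139, -0.0, -1.645]
force: [-0.5, -2.2, -3.5]
width: 0.0079
```

{"name": "send_rows", "arguments": {
  "motion": [
    {"offset": [0, 0, 1], "turn": 0},
    {"offset": [0, 0, 2.5], "turn": 0},
    {"offset": [0, 0, 3.5], "turn": 0},
    {"offset": [0, 0, 3.5], "turn": 0},
    {"offset": [0, 0, 3.5], "turn": 0}
  ]
}}

```text
t: 6.75
eef_pos: [0.5556, -0.0083, 0.401]
ee_rot: [3.141, -0.001, -1.648]
force: [-0.6, 1.3, -3.0]
width: 0.0079
```

Run:
```python
from h import *
st()
f=grab('side'); np.savez('side2.npz',**f); g=grab('top'); np.savez('top2.npz',**g)
c=np.zeros((600,800,3),np.uint8)
a=cv2.resize(f['frame'][120:240,190:290],None,fx=4,fy=4); b=cv2.resize(g['frame'][150:270,180:270],None,fx=4,fy=4)
c[:480,:400]=a; c[:480,410:770]=b; cv2.imwrite('pics/c2.png',c)
to(.5593,.040,.401,-94.4)
```

```text
6.75 [ 0.5556 -0.0083  0.401 ] [ 1.7996e+02 -4.0000e-02 -9.4440e+01] F [-0.59  1.33 -3.  ] M [ 0.04 -0.1   0.03] w 0.0079
offset [-4.82  0.03  0.08] turn -0.03
```

View pics/c2.png

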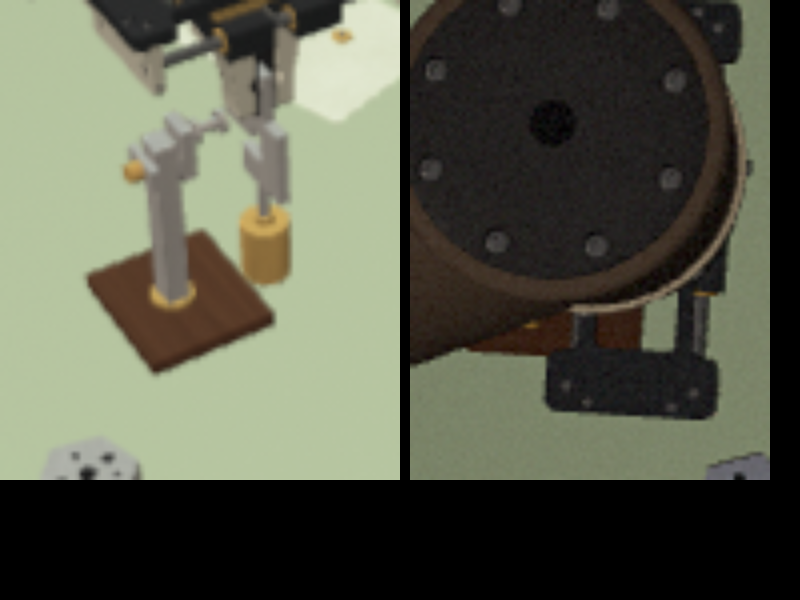

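The side view shows the pendulum hanging upright to the right of the stud at crop (262,170), with its bob clear of the stand. The top view is blocked by the arm. Next I'll check the bob's position with a circle fit.

Run:
```python
from h import *
from scipy.optimize import least_squares
f=dict(np.load('side2.npz'));C=cloud(f)
I=f['frame'].astype(int)
m=(C[...,2]>.088)&(C[...,2]<.126)&(np.hypot(C[...,0]-.556,C[...,1]+.007)<.035)&(I[...,2]-I[...,0]>40)
P=C[m]; r=least_squares(lambda c:np.hypot(P[:,0]-c[0],P[:,1]-c[1])-.017,[.56,0],loss='soft_l1',f_scale=.001); print(m.sum(),r.x,np.abs(r.fun).mean())
# post faces for same camera: post 18x22, corner edges
m=(C[...,2]>.05)&(C[...,2]<.12)&(np.hypot(C[...,0]-.525,C[...,1]-.066)<.03); P=C[m]
t=np.radians(-4.4); A=P[:,0]*np.cos(t)+P[:,1]*np.sin(t); B=-P[:,0]*np.sin(t)+P[:,1]*np.cos(t)
print('post x',np.percentile(A,[1,3,10,90,97,99]),'y',np.percentile(B,[1,3,10,90,97,99]))
x,y=.5615,.0692;print('stud in rot',x*np.cos(t)+y*np.sin(t),-x*np.sin(t)+y*np.cos(t))
```

```text
124 [ 0.53628671 -0.03319155] 0.004101635484751731
post x [0.50866377 0.50895706 0.50975107 0.52507358 0.52714517 0.52742261] y [0.09749002 0.09780058 0.09941176 0.11538004 0.11929897 0.12025841]
stud in rot 0.5545361636290398 0.11207378474731156
```

Run:
```python
from h import *
from scipy.optimize import least_squares
f=dict(np.load('side2.npz'));C=cloud(f);I=f['frame'].astype(int)
m=(C[...,2]>.088)&(C[...,2]<.122)&(np.hypot(C[...,0]-.556,C[...,1]+.007)<.035)&(I[...,2]-I[...,0]>40)
P=C[m];print(P.min(0),P.max(0))
r=least_squares(lambda c:np.hypot(P[:,0]-c[0],P[:,1]-c[1])-.017,[.57,.02],loss='soft_l1',f_scale=.001); print(r.x,np.abs(r.fun).mean())
m=(C[...,2]>.155)&(C[...,0]>.553)&(C[...,0]<.565)&(abs(C[...,1]-.067)<.02); print(C[m].round(4))
v,u=np.nonzero(m);print(onplane(f,np.c_[u,v],.158).round(4))
```

```text
[ 0.53694522 -0.02858891  0.08830368] [5.61719728e-01 2.79906317e-04 1.20446740e-01]
[ 0.5551435  -0.00944394] 0.0009605506615097175
[[0.5531 0.0767 0.161 ]
 [0.5531 0.0713 0.1644]
 [0.5569 0.0675 0.1617]
 [0.5592 0.0662 0.1614]
 [0.5626 0.0666 0.1596]
 [0.5556 0.0657 0.16  ]
 [0.559  0.0661 0.1581]
 [0.5619 0.0658 0.157 ]
 [0.5644 0.0646 0.1566]
 [0.5608 0.0643 0.155 ]]
[[0.5551 0.08   0.158 ]
 [0.5573 0.0784 0.158 ]
 [0.5593 0.0715 0.158 ]
 [0.5615 0.0699 0.158 ]
 [0.5637 0.0683 0.158 ]
 [0.5569 0.0679 0.158 ]
 [0.5591 0.0663 0.158 ]
 [0.5613 0.0647 0.158 ]
 [0.5635 0.0631 0.158 ]
 [0.5589 0.061  0.158 ]]
```

{"name": "send_rows", "arguments": {
  "motion": [
    {"offset": [-1, 0, 0], "turn": 0},
    {"offset": [-2.5, 0, 0], "turn": 0},
    {"offset": [-4, 0, 0], "turn": 0},
    {"offset": [-4.8, 0, 0], "turn": 0},
    {"offset": [-4.8, 0, 0], "turn": 0},
    {"offset": [-4.8, 0, 0], "turn": 0},
    {"offset": [-4.8, 0, 0], "turn": 0}
  ]
}}

```text
t: 7.55
eef_pos: [0.5592, 0.0402, 0.4012]
ee_rot: [3.141, -0.0, -1.647]
force: [-1.1, 0.0, -3.9]
width: 0.0077
```

{"name": "send_rows", "arguments": {
  "motion": [
    {"offset": [0, 0, 0.4], "turn": 0},
    {"offset": [0, 0, 0.8], "turn": 0},
    {"offset": [0, 0, 1.2], "turn": 0},
    {"offset": [0, 0, 1.6], "turn": 0},
    {"offset": [0, 0, 2.0], "turn": 0},
    {"offset": [0, 0, 2.4], "turn": 0},
    {"offset": [0, 0, 2.4], "turn": 0},
    {"offset": [0, 0, 2.4], "turn": 0}
  ]
}}

```text
t: 8.35
eef_pos: [0.5594, 0.0403, 0.3771]
ee_rot: [3.141, -0.0, -1.647]
force: [0.4, 0.8, -2.6]
width: 0.0079
```

Run:
```python
from h import *
st();to(.5593,.039,.37,-94.4)
f=grab('side'); np.savez('side3.npz',**f)
cv2.imwrite('pics/c3.png',cv2.resize(f['frame'][130:220,200:280],None,fx=6,fy=6,interpolation=cv2.INTER_CUBIC))
```

```text
8.35 [0.5594 0.0403 0.3771] [ 1.7999e+02 -1.0000e-02 -9.4390e+01] F [ 0.38  0.76 -2.64] M [ 0.09 -0.05 -0.  ] w 0.0079
offset [ 0.13 -0.    0.71] turn 0.01
```

View pics/c3.png

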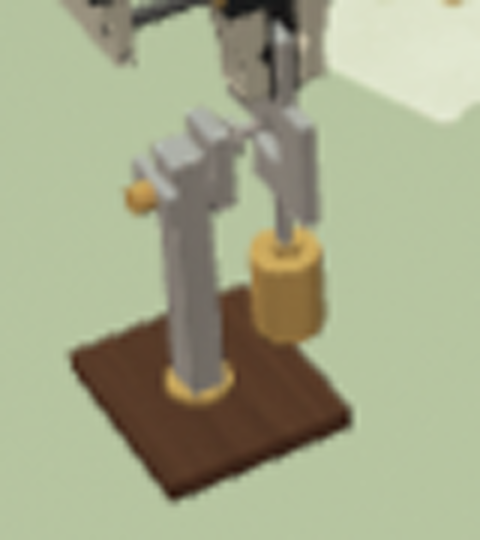

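The plate hangs over the pin, and the upper jaw near crop (270,110) is behind the finger. I'm feeling downward in small steps now.

{"name": "send_rows", "arguments": {
  "motion": [
    {"offset": [0, 0, 0.1], "turn": 0},
    {"offset": [0, 0, 0.2], "turn": 0},
    {"offset": [0, 0, 0.3], "turn": 0},
    {"offset": [0, 0, 0.4], "turn": 0},
    {"offset": [0, 0, 0.4], "turn": 0}
  ]
}}

```text
t: 8.9
eef_pos: [0.5593, 0.0403, 0.373]
ee_rot: [3.141, -0.0, -1.647]
force: [-0.0, -0.1, -3.4]
width: 0.0079
```

{"name": "send_rows", "arguments": {
  "motion": [
    {"offset": [0, 0, 0.1], "turn": 0},
    {"offset": [0, 0, 0.2], "turn": 0},
    {"offset": [0, 0, 0.2], "turn": 0}
  ]
}}

```text
t: 9.2
eef_pos: [0.5593, 0.0403, 0.371]
ee_rot: [3.141, -0.0, -1.648]
force: [-0.2, 0.7, -3.9]
width: 0.0073
```

{"name": "send_rows", "arguments": {
  "motion": [
    {"offset": [0, 0, 0.1], "turn": 0},
    {"offset": [0, 0, 0.2], "turn": 0},
    {"offset": [0, 0, 0.2], "turn": 0}
  ]
}}

```text
t: 9.5
eef_pos: [0.5593, 0.0403, 0.369]
ee_rot: [3.141, -0.0, -1.648]
force: [-0.1, 0.8, -3.9]
width: 0.0082
```

{"name": "send_rows", "arguments": {
  "motion": [
    {"offset": [0, 0, 0.1], "turn": 0},
    {"offset": [0, 0, 0.2], "turn": 0},
    {"offset": [0, 0, 0.2], "turn": 0}
  ]
}}

```text
t: 9.8
eef_pos: [0.5593, 0.0403, 0.367]
ee_rot: [3.141, -0.0, -1.648]
force: [-0.1, -0.2, -4.6]
width: 0.0081
```

{"name": "send_rows", "arguments": {
  "motion": [
    {"offset": [0, 0, 0.1], "turn": 0},
    {"offset": [0, 0, 0.1], "turn": 0},
    {"offset": [0, 0, 0.1], "turn": 0}
  ]
}}

```text
t: 10.1
eef_pos: [0.5593, 0.0403, 0.3662]
ee_rot: [3.142, -0.0, -1.648]
force: [-0.4, 0.2, -3.3]
width: 0.008
```

{"name": "send_rows", "arguments": {
  "motion": [
    {"offset": [0, 0, 0.1], "turn": 0},
    {"offset": [0, 0, 0.1], "turn": 0},
    {"offset": [0, 0, 0.1], "turn": 0}
  ]
}}

```text
t: 10.4
eef_pos: [0.5593, 0.0403, 0.3652]
ee_rot: [3.141, -0.0, -1.648]
force: [-0.0, 0.7, -3.3]
width: 0.0076
```

{"name": "send_rows", "arguments": {
  "motion": [
    {"offset": [0, 0, 0.1], "turn": 0},
    {"offset": [0, 0, 0.1], "turn": 0},
    {"offset": [0, 0, 0.1], "turn": 0}
  ]
}}

```text
t: 10.7
eef_pos: [0.5594, 0.0403, 0.3643]
ee_rot: [-3.141, 0.0, -1.647]
force: [-0.0, -0.3, -2.8]
width: 0.008
```

{"name": "send_rows", "arguments": {
  "motion": [
    {"offset": [0, 0, 0.1], "turn": 0},
    {"offset": [0, 0, 0.1], "turn": 0},
    {"offset": [0, 0, 0.1], "turn": 0}
  ]
}}

```text
t: 11.0
eef_pos: [0.5595, 0.0403, 0.3639]
ee_rot: [-3.141, 0.0, -1.647]
force: [-2.4, -0.3, 5.2]
width: 0.0078
```

Contact came at TCP z ≈ 0.364, which puts the axis at about 0.155 and agrees with the camera. I'll back off 2 mm and slide.

{"name": "send_rows", "arguments": {
  "motion": [
    {"offset": [0, 0, -0.1], "turn": 0},
    {"offset": [0, 0, -0.26], "turn": 0},
    {"offset": [0, 0, -0.26], "turn": 0},
    {"offset": [0, 0, -0.26], "turn": 0}
  ]
}}

```text
t: 11.4
eef_pos: [0.5592, 0.0403, 0.3653]
ee_rot: [3.141, -0.0, -1.648]
force: [0.7, 0.2, -3.5]
width: 0.0077
```

{"name": "send_rows", "arguments": {
  "motion": [
    {"offset": [-0.3, 0, 0], "turn": 0},
    {"offset": [-0.6, 0, 0], "turn": 0},
    {"offset": [-0.8, 0, 0], "turn": 0},
    {"offset": [-0.8, 0, 0], "turn": 0}
  ]
}}

```text
t: 11.8
eef_pos: [0.56, 0.0486, 0.3658]
ee_rot: [3.142, -0.0, -1.647]
force: [-0.2, -0.4, -3.1]
width: 0.0078
```

{"name": "send_rows", "arguments": {
  "motion": [
    {"offset": [-0.15, 0, 0], "turn": 0},
    {"offset": [-0.3, 0, 0], "turn": 0},
    {"offset": [-0.5, 0, 0], "turn": 0},
    {"offset": [-0.5, 0, 0], "turn": 0}
  ]
}}

```text
t: 12.2
eef_pos: [0.5604, 0.0534, 0.3658]
ee_rot: [-3.142, 0.0, -1.647]
force: [0.6, -0.6, -3.2]
width: 0.0076
```

{"name": "send_rows", "arguments": {
  "motion": [
    {"offset": [-0.2, 0, 0], "turn": 0},
    {"offset": [-0.4, 0, 0], "turn": 0},
    {"offset": [-0.6, 0, 0], "turn": 0},
    {"offset": [-0.8, 0, 0], "turn": 0},
    {"offset": [-0.8, 0, 0], "turn": 0}
  ]
}}

```text
t: 12.7
eef_pos: [0.561, 0.0615, 0.3658]
ee_rot: [-3.142, 0.0, -1.647]
force: [0.4, -0.3, -4.0]
width: 0.0081
```

{"name": "send_rows", "arguments": {
  "motion": [
    {"offset": [-0.2, 0, 0], "turn": 0},
    {"offset": [-0.4, 0, 0], "turn": 0},
    {"offset": [-0.4, 0, 0], "turn": 0}
  ]
}}

```text
t: 13.0
eef_pos: [0.5613, 0.0654, 0.3658]
ee_rot: [-3.142, 0.0, -1.647]
force: [-0.3, -1.6, -3.3]
width: 0.0077
```

{"name": "send_rows", "arguments": {
  "motion": [
    {"offset": [-0.1, 0, 0], "turn": 0},
    {"offset": [-0.2, 0, 0], "turn": 0},
    {"offset": [-0.2, 0, 0], "turn": 0}
  ]
}}

```text
t: 13.3
eef_pos: [0.5614, 0.0673, 0.3658]
ee_rot: [-3.142, 0.0, -1.647]
force: [-0.7, -0.7, -3.8]
width: 0.0077
```

{"name": "send_rows", "arguments": {
  "motion": [
    {"offset": [-0.1, 0, 0], "turn": 0},
    {"offset": [-0.1, 0, 0], "turn": 0},
    {"offset": [-0.1, 0, 0], "turn": 0}
  ]
}}

```text
t: 13.6
eef_pos: [0.5615, 0.0682, 0.3658]
ee_rot: [-3.142, 0.0, -1.648]
force: [-0.4, 0.4, -3.7]
width: 0.0077
```

{"name": "send_rows", "arguments": {
  "motion": [
    {"offset": [-0.1, 0, 0], "turn": 0},
    {"offset": [-0.1, 0, 0], "turn": 0},
    {"offset": [-0.1, 0, 0], "turn": 0}
  ]
}}

```text
t: 13.9
eef_pos: [0.5616, 0.0692, 0.3658]
ee_rot: [-3.142, -0.0, -1.648]
force: [0.3, 0.4, -3.2]
width: 0.0078
```

{"name": "send_rows", "arguments": {
  "motion": [
    {"offset": [-0.1, 0, 0], "turn": 0},
    {"offset": [-0.1, 0, 0], "turn": 0},
    {"offset": [-0.1, 0, 0], "turn": 0}
  ]
}}

```text
t: 14.2
eef_pos: [0.5616, 0.0702, 0.3658]
ee_rot: [3.142, -0.0, -1.648]
force: [-0.6, -0.5, -2.5]
width: 0.0079
```

{"name": "send_rows", "arguments": {
  "motion": [
    {"offset": [-0.05, 0, 0], "turn": 0},
    {"offset": [-0.05, 0, 0], "turn": 0},
    {"offset": [-0.05, 0, 0], "turn": 0}
  ]
}}

```text
t: 14.5
eef_pos: [0.5617, 0.0707, 0.3658]
ee_rot: [-3.142, 0.0, -1.648]
force: [-0.3, -0.2, -3.4]
width: 0.0074
```

{"name": "send_rows", "arguments": {
  "motion": [
    {"offset": [-0.05, 0, 0], "turn": 0},
    {"offset": [-0.05, 0, 0], "turn": 0},
    {"offset": [-0.05, 0, 0], "turn": 0}
  ]
}}

```text
t: 14.8
eef_pos: [0.5617, 0.0712, 0.3658]
ee_rot: [3.142, -0.0, -1.648]
force: [-0.4, 0.0, -3.9]
width: 0.0077
```

{"name": "send_rows", "arguments": {
  "motion": [
    {"offset": [-0.05, 0, 0], "turn": 0},
    {"offset": [-0.05, 0, 0], "turn": 0},
    {"offset": [-0.05, 0, 0], "turn": 0}
  ]
}}

```text
t: 15.1
eef_pos: [0.5617, 0.0715, 0.3658]
ee_rot: [3.141, -0.0, -1.648]
force: [1.0, -1.5, -3.1]
width: 0.0081
```

{"name": "send_rows", "arguments": {
  "motion": [
    {"offset": [-0.05, 0, 0], "turn": 0},
    {"offset": [-0.05, 0, 0], "turn": 0},
    {"offset": [-0.05, 0, 0], "turn": 0}
  ]
}}

```text
t: 15.4
eef_pos: [0.5617, 0.0718, 0.3658]
ee_rot: [3.141, -0.001, -1.648]
force: [0.0, -4.9, -3.7]
width: 0.0078
```

Wall felt at y ≈ 0.0714. I'll back off 2 mm to centre the pin and lower.

{"name": "send_rows", "arguments": {
  "motion": [
    {"offset": [0.15, 0, 0], "turn": 0},
    {"offset": [0.27, 0, 0], "turn": 0},
    {"offset": [0.27, 0, 0], "turn": 0}
  ]
}}

```text
t: 15.7
eef_pos: [0.5616, 0.0698, 0.3659]
ee_rot: [-3.141, 0.001, -1.648]
force: [0.3, -0.6, -2.9]
width: 0.0077
```

{"name": "send_rows", "arguments": {
  "motion": [
    {"offset": [0, 0, 0.1], "turn": 0},
    {"offset": [0, 0, 0.2], "turn": 0},
    {"offset": [0, 0, 0.3], "turn": 0},
    {"offset": [0, 0, 0.3], "turn": 0}
  ]
}}

```text
t: 16.1
eef_pos: [0.5615, 0.0695, 0.3626]
ee_rot: [3.141, -0.0, -1.647]
force: [0.1, -0.1, -3.2]
width: 0.0079
```

Now below the 0.364 contact height with no force, so the pin is entering the notch.

{"name": "send_rows", "arguments": {
  "motion": [
    {"offset": [0, 0, 0.15], "turn": 0},
    {"offset": [0, 0, 0.3], "turn": 0},
    {"offset": [0, 0, 0.45], "turn": 0},
    {"offset": [0, 0, 0.6], "turn": 0},
    {"offset": [0, 0, 0.6], "turn": 0}
  ]
}}

```text
t: 16.6
eef_pos: [0.5615, 0.0695, 0.3565]
ee_rot: [3.141, -0.0, -1.648]
force: [0.6, 0.4, -3.8]
width: 0.0078
```

{"name": "send_rows", "arguments": {
  "motion": [
    {"offset": [0, 0, 0.1], "turn": 0},
    {"offset": [0, 0, 0.1], "turn": 0},
    {"offset": [0, 0, 0.1], "turn": 0}
  ]
}}

```text
t: 16.9
eef_pos: [0.5616, 0.0695, 0.3558]
ee_rot: [-3.142, -0.0, -1.648]
force: [-0.5, 0.5, -3.1]
width: 0.0076
```

{"name": "send_rows", "arguments": {
  "motion": [
    {"offset": [0, 0, 0.1], "turn": 0},
    {"offset": [0, 0, 0.1], "turn": 0},
    {"offset": [0, 0, 0.1], "turn": 0}
  ]
}}

```text
t: 17.2
eef_pos: [0.5616, 0.0695, 0.3548]
ee_rot: [3.142, -0.0, -1.648]
force: [0.1, -0.2, -3.6]
width: 0.0076
```

{"name": "send_rows", "arguments": {
  "motion": [
    {"offset": [0, 0, 0.05], "turn": 0},
    {"offset": [0, 0, 0.05], "turn": 0},
    {"offset": [0, 0, 0.05], "turn": 0}
  ]
}}

```text
t: 17.5
eef_pos: [0.5616, 0.0695, 0.3543]
ee_rot: [3.142, -0.0, -1.647]
force: [-0.4, -0.1, -4.2]
width: 0.0076
```

{"name": "send_rows", "arguments": {
  "motion": [
    {"offset": [0, 0, 0.05], "turn": 0},
    {"offset": [0, 0, 0.05], "turn": 0},
    {"offset": [0, 0, 0.05], "turn": 0}
  ]
}}

```text
t: 17.8
eef_pos: [0.5616, 0.0695, 0.3539]
ee_rot: [-3.141, 0.0, -1.648]
force: [1.1, -0.1, -3.3]
width: 0.0078
```

{"name": "send_rows", "arguments": {
  "motion": [
    {"offset": [0, 0, 0.05], "turn": 0},
    {"offset": [0, 0, 0.05], "turn": 0},
    {"offset": [0, 0, 0.05], "turn": 0}
  ]
}}

```text
t: 18.1
eef_pos: [0.5616, 0.0695, 0.3537]
ee_rot: [-3.141, 0.0, -1.647]
force: [-1.6, 0.0, 1.4]
width: 0.008
```

Run:
```python
from h import *
st()
f=grab('side')
cv2.imwrite('pics/c4.png',cv2.resize(f['frame'][130:220,200:280],None,fx=6,fy=6,interpolation=cv2.INTER_CUBIC))
```

```text
18.1 [0.5616 0.0695 0.3537] [-179.97    0.    -94.39] F [-1.58  0.02  1.41] M [0.08 0.49 0.03] w 0.008
```

View pics/c4.png

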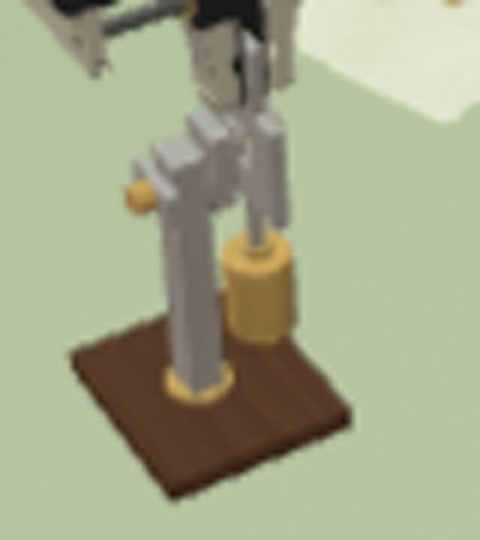

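The plate sits between the block and the head, and the bob is upright with its base above the stand base. The stand now carries about 5 N, at 10.2 mm below the first contact, against a notch depth of 10 mm. Time to release.

{"name": "send_rows", "arguments": {
  "motion": [
    {"offset": [0, 0, 0], "turn": 0},
    {"offset": [0, 0, 0], "turn": 0},
    {"offset": [0, 0, 0], "turn": 0},
    {"offset": [0, 0, 0], "turn": 0}
  ],
  "squeeze": 3
}}

```text
t: 18.55
eef_pos: [0.5618, 0.0695, 0.3536]
ee_rot: [-3.141, 0.0, -1.647]
force: [0.7, -0.9, 2.4]
width: 0.008
```

{"name": "send_rows", "arguments": {
  "motion": [
    {"offset": [0, 0, 0], "turn": 0},
    {"offset": [0, 0, 0], "turn": 0},
    {"offset": [0, 0, 0], "turn": 0},
    {"offset": [0, 0, 0], "turn": 0},
    {"offset": [0, 0, 0], "turn": 0},
    {"offset": [0, 0, 0], "turn": 0},
    {"offset": [0, 0, 0], "turn": 0},
    {"offset": [0, 0, 0], "turn": 0}
  ],
  "hand": -0.2
}}

```text
t: 19.35
eef_pos: [0.5616, 0.0695, 0.3533]
ee_rot: [3.142, -0.0, -1.648]
force: [-0.0, 0.2, 0.2]
width: 0.0349
```

Run:
```python
from h import *
st()
f=grab('side')
cv2.imwrite('pics/c5.png',cv2.resize(f['frame'][130:220,200:280],None,fx=6,fy=6,interpolation=cv2.INTER_CUBIC))
```

```text
19.35 [0.5616 0.0695 0.3533] [180.   -0.  -94.4] F [-0.01  0.18  0.18] M [ 0.08 -0.01  0.02] w 0.0349
```

View pics/c5.png

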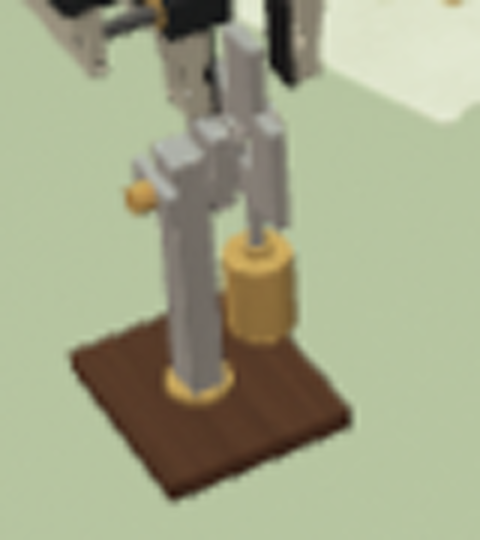

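The pendulum hangs freely and upright, and the force reads about 0. Retreating straight up, then letting it settle.

{"name": "send_rows", "arguments": {
  "motion": [
    {"offset": [0, 0, -0.5], "turn": 0},
    {"offset": [0, 0, -1.5], "turn": 0},
    {"offset": [0, 0, -3], "turn": 0},
    {"offset": [0, 0, -5], "turn": 0},
    {"offset": [0, 0, -8], "turn": 0},
    {"offset": [0, 0, -11], "turn": 0},
    {"offset": [0, 0, -12], "turn": 0},
    {"offset": [0, 0, -12], "turn": 0}
  ]
}}

```text
t: 20.2
eef_pos: [0.5617, 0.0695, 0.4758]
ee_rot: [-3.138, 0.002, -1.647]
force: [-0.9, -0.2, -1.0]
width: 0.0351
```

{"name": "send_rows", "arguments": {
  "motion": [
    {"offset": [20, 0, 0], "turn": 0},
    {"offset": [20, 0, 0], "turn": 0},
    {"offset": [20, 0, 0], "turn": 0},
    {"offset": [20, 0, 0], "turn": 0},
    {"offset": [20, 0, 0], "turn": 0},
    {"offset": [20, 0, 0], "turn": 0},
    {"offset": [20, 0, 0], "turn": 0},
    {"offset": [20, 0, 0], "turn": 0}
  ]
}}

```text
t: 21.0
eef_pos: [0.5464, -0.1288, 0.4729]
ee_rot: [3.141, 0.0, -1.646]
force: [-0.5, 0.1, 0.5]
width: 0.0348
```

Run:
```python
from h import *
from scipy.optimize import least_squares
st()
for i in range(2):
    f=grab('side');C=cloud(f);I=f['frame'].astype(int)
    m=(C[...,2]>.045)&(C[...,2]<.078)&(np.hypot(C[...,0]-.561,C[...,1]-.068)<.035)&(I[...,2]-I[...,0]>40)
    P=C[m];r=least_squares(lambda c:np.hypot(P[:,0]-c[0],P[:,1]-c[1])-.017,[.575,.09],loss='soft_l1',f_scale=.001); print('bob',r.x)
    m=(C[...,2]>.195)&(np.hypot(C[...,0]-.561,C[...,1]-.068)<.025)&(C[...,2]<.215); print('tab top',C[m].mean(0),C[m].max(0),m.sum())
g=grab('top')
c=np.zeros((540,800,3),np.uint8)
c[:,:400]=cv2.resize(f['frame'][125:215,205:272],(400,540)); c[:360,410:790]=cv2.resize(g['frame'][180:250,180:254],(380,360))
cv2.imwrite('pics/c6.png',c)
```

```text
21.0 [ 0.5464 -0.1288  0.4729] [ 1.7997e+02  1.0000e-02 -9.4310e+01] F [-0.47  0.14  0.47] M [ 0.1  -0.11  0.02] w 0.0348
bob [0.56164423 0.06835269]
tab top [0.55965135 0.06688394 0.20349954] [0.56570543 0.08186974 0.20955591] 40
bob [0.56127323 0.06878401]
tab top [0.55983529 0.06747864 0.20292105] [0.56644443 0.08512727 0.20843679] 41
```

View pics/c6.png

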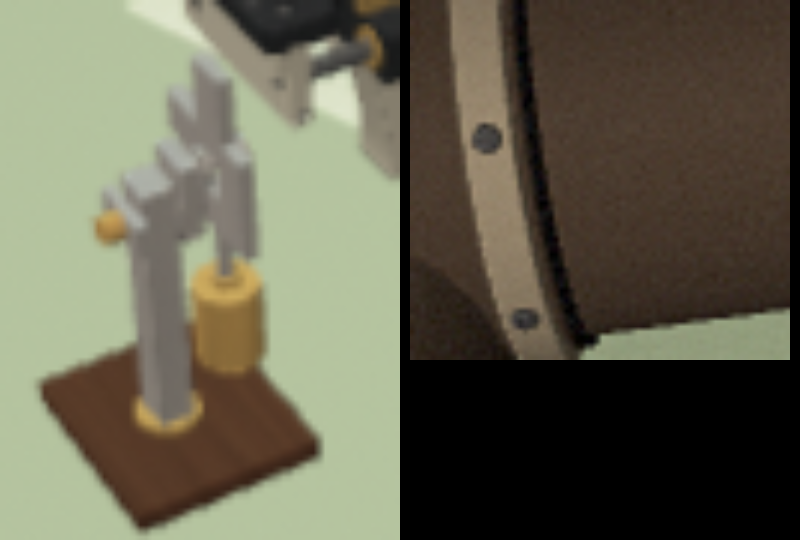

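It hangs upright on the stud with the gripper clear; the top view is blocked by the arm. I'll let any swing die out and check for motion before handing in.

{"name": "send_rows", "arguments": {
  "motion": [
    {"offset": [8, 0, 0], "turn": 0},
    {"offset": [8, 0, 0], "turn": 0},
    {"offset": [8, 0, 0], "turn": 0},
    {"offset": [8, 0, 0], "turn": 0},
    {"offset": [8, 0, 0], "turn": 0},
    {"offset": [8, 0, 0], "turn": 0},
    {"offset": [8, 0, 0], "turn": 0},
    {"offset": [8, 0, 0], "turn": 0}
  ]
}}

```text
t: 21.95
eef_pos: [0.5402, -0.2091, 0.4734]
ee_rot: [-3.141, 0.0, -1.647]
force: [0.1, -0.4, -0.2]
width: 0.0352
```

{"name": "send_rows", "arguments": {
  "motion": [
    {"offset": [0, 0, 0], "turn": 0},
    {"offset": [0, 0, 0], "turn": 0},
    {"offset": [0, 0, 0], "turn": 0},
    {"offset": [0, 0, 0], "turn": 0},
    {"offset": [0, 0, 0], "turn": 0},
    {"offset": [0, 0, 0], "turn": 0},
    {"offset": [0, 0, 0], "turn": 0},
    {"offset": [0, 0, 0], "turn": 0}
  ]
}}

```text
t: 22.75
eef_pos: [0.5401, -0.2097, 0.4733]
ee_rot: [3.142, 0.0, -1.648]
force: [0.1, -0.0, -0.4]
width: 0.035
```

{"name": "send_rows", "arguments": {
  "motion": [
    {"offset": [0, 0, 0], "turn": 0},
    {"offset": [0, 0, 0], "turn": 0},
    {"offset": [0, 0, 0], "turn": 0},
    {"offset": [0, 0, 0], "turn": 0},
    {"offset": [0, 0, 0], "turn": 0},
    {"offset": [0, 0, 0], "turn": 0},
    {"offset": [0, 0, 0], "turn": 0},
    {"offset": [0, 0, 0], "turn": 0}
  ]
}}

```text
t: 23.55
eef_pos: [0.5401, -0.2097, 0.4733]
ee_rot: [-3.142, -0.0, -1.648]
force: [0.3, -0.4, 0.1]
width: 0.0351
```

Run:
```python
from h import *
p=[]
for i in range(14):
    f=grab('side');I=f['frame'].astype(int)
    m=(I[...,2]-I[...,0]>40); m[:170]=0; m[200:]=0; m[:,:235]=0; m[:,255:]=0
    v,u=np.nonzero(m); p.append((len(u),round(u.mean(),2),round(v.mean(),2)))
print(p)
st()
```

```text
[(417, np.float64(243.36), np.float64(186.18)), (417, np.float64(243.36), np.float64(186.18)), (417, np.float64(243.36), np.float64(186.18)), (417, np.float64(243.36), np.float64(186.18)), (417, np.float64(243.36), np.float64(186.18)), (417, np.float64(243.36), np.float64(186.18)), (416, np.float64(243.37), np.float64(186.18)), (416, np.float64(243.37), np.float64(186.18)), (417, np.float64(243.36), np.float64(186.18)), (417, np.float64(243.36), np.float64(186.18)), (417, np.float64(243.36), np.float64(186.18)), (417, np.float64(243.36), np.float64(186.18)), (417, np.float64(243.36), np.float64(186.18)), (417, np.float64(243.36), np.float64(186.18))]
24.25 [ 0.5401 -0.2097  0.4733] [180.    0.  -94.4] F [ 0.37  0.58 -0.16] M [ 0.12 -0.05  0.01] w 0.035
```

At rest, so handing in.

```bash
python3 -c "
from h import *
print(job_done())"
```

```text
the job is handed in; nothing more can be done
None
```

The larger brass pendulum is hanging on the stud by its notch, released and at rest. I handed the job in at about 24 s; no verdict is reported.

- **Feeling for the stud:** I landed the overhang on the pin at tool height 0.364 m, which puts the stud axis at about 0.155 m and agrees with the camera. I then raised the plate 2 mm, slid it in until I felt the end wall (about 5 N), and backed off 2 mm. The notch came home 10.2 mm below the first contact, against the 10 mm expected. The highest push I saw was about 9 N, read at the ends of moves.
- **Last checks:** After release the bob did not move over 14 frames (0.7 s). Its fitted centre was about (0.561, 0.069) m, within 1 mm of where I placed the stud. The gripper is well clear and reads no force.
- **Disagreements:** The two cameras differed by 2–3 mm in y for the stand. The bob read 2.4 mm low in the same view, so I treated it as camera bias, which the wall contact supported. The top view of the hung pendulum was blocked by the arm, so the final look was from the side camera only. I did not re-measure the bystanders, but no move went near them.

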